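# Set the click dial of the bake timer and start it

### The job

Set the counter bake timer for the next tray: push its grey knob down firmly but gently until the clutch bites and, keeping it pressed, turn it clockwise click by click until the white pointer stands at the red mark, without running past the mark and without leaning hard on the knob. Then let the knob spring back up and press the green start key right down and let it go. Leave the other things on the counter where they are.

Things in the scene. Friction and masses are not known exactly. Their poses are not given: they have to be found in the camera images.
- timer: white bake timer console fixed on the counter, 120 (x) x 200 (y) x 45 mm high; origin at the centre of its underside, z up; its own x points away from the side that faces the robot, own y to the left. The dial and knob axis is vertical, at x = 0, y = +35 mm; the start key is at x = -12, y = -66 mm
- knob: round ribbed grey knob with silver top, 36 mm diameter, 40 mm tall, on the dial's axis; origin at the centre of its underside, 60 mm above the counter at rest (15 mm above the housing). It pushes straight down up to 12.5 mm against a weak spring (1.5 to 3 N), springs back, and turns freely, moving nothing, unless pressed onto its clutch; so it can be let up and turned back for a new stroke
- dial: dial with the hidden ridged clutch under the knob; origin on the dial axis at counter level. The clutch bites after 2 to 10 mm of push, differing each time; from there push rises 6 N per mm. At first the knob may turn up to 20 degrees before its pads drop (1 mm, push falls) between ridges; then, with some 5 N, it carries the dial over clicks (0.05 N m). Below 20 N on the clutch; aim for 10 N
- dial_angle (a joint): angle of the black dial (78 mm disc with a white pointer line round the knob's foot), rad, growing clockwise seen from above. Click stops every 0.5236 rad (30 degrees) from 0; the pointer is at the red mark at 2.618, the fifth stop. It starts at one of the stops 0 to 3, so 2 to 5 clicks remain. Only the knob can turn it
- dial_pointer (a point): outer end of the white pointer line on the dial, 38.5 mm from the dial's axis, 49 mm above the counter
- red_mark (a point): red dot on the fixed bezel, 44.5 mm from the dial's axis on the side of the timer's front, 46 mm above the counter; the eleven other marks of the ring are black ticks, one for each click
- start_key (a joint): push of the green start key, m: 0 up, 0.006 fully down; springs back; fully down takes 5 N
- start_key_top (a point): centre of the top of the green start key, 26 mm diameter, about 67 mm above the counter, pressed straight down
- gift_box: bystander: kraft gift box with a red ribbon, 74 x 108 x 49 mm, origin under its centre
- small_gift_box: bystander: nearly square kraft gift box with a red ribbon, 69 x 73 x 61 mm, origin under its centre
- cookie_stack: bystander: stack of cookies with a red knot on top, 75 x 73 x 84 mm, origin under its centre
- loyalty_stamp: bystander: wooden hand stamp, 26 x 46 x 71 mm, origin under its centre

How it is judged (in metres and radians):
On the way, in this order (a step that is already met when the one before it is completed fails the run):
1. the knob is pressed until its clutch bites (contact force between knob and dial above 2 N), for 0.1 s.
2. the pointer stands at the red mark and the knob is let up (value of joint dial_angle between 2.498 and 2.738 rad and contact force between knob and dial below 0.5 N), for 0.2 s.
3. the start key is pressed down (value of joint start_key above 0.0045 m), for 0.05 s.
At the end, for the whole second after the job is handed in: The dial rests at the fifth stop, 2.618 rad within 0.12 rad, with the pointer at the red mark; the knob is up, its clutch free; the start key has been pressed at least 4.5 mm and is up again within 1 mm (all of step 2 and value of joint start_key below 0.001 m); the robot touches nothing.
It fails at once if the knob's clutch is pressed with more than 20 N (contact force between knob and dial above 20 N).
It fails at once if the dial runs past the red mark to the next click (value of joint dial_angle above 3.02 rad).
It fails at once if the start key is pressed before the pointer is at the red mark (value of joint start_key above 0.003 m and value of joint dial_angle below 2.35 rad).
It fails at once if a bystander is moved by more than 20 mm (distance of any of gift_box, small_gift_box, cookie_stack, loyalty_stamp from where it was at the start of the episode above 0.02 m).
It also fails if it takes over 70 s, if anything falls off the work surface, if the arm or the gripper's body presses on something with over 40 N, if the wrist force passes 120 N, or if a joint passes its speed limit or range.

### The arm

A 6-joint arm with a two-finger parallel gripper is mounted at the origin on a cart in front of the work surface, level with it; the furniture and walls round the work are solid. World frame = base frame: x ahead of the robot, y to its left, z up, the work surface at z = 0. Lengths are in m, angles in degrees, forces in N, time in s.
With the tool pointing down it reaches from about 0.4 to 0.825 m from the base axis. Payload 7 kg.
Tool frame: the origin (TCP) lies on the centre line of the jaws, within the pads' length; the fingertips stand ctrl.tcp_to_tips ahead of it and the grasp point (between the pads) lies 3 mm ahead of it (ctrl.tcp_to_tips is the distance from the TCP to the fingertips, in m); z points along the fingers, y is the direction in which the jaws open and shut (so a half turn about z gives the same grasp; the last joint's range is limited). The gripper opens to 85 mm and grips with 20 to 120 N. Pads are 22 mm wide; open, the fingers measure 114 mm over their backs; the gripper's body (76 mm by 85 mm) begins 54 mm behind the grasp point. The pads swing forward as they close: fully open they stand 13 mm farther back than shut.
Start: joints at [-49.555, 20.546, 0.682, 0, -70.136, -16.507], TCP at [0.274, -0.617, 0.219] pointing down, gripper open.
Joint ranges: [-176.03, 176.03], [-82.01, 121.73], [-58.28, 71.71], [-173.87, 95.51], [-174.79, -0.11], [-173.66, 173.66]. Speed limits (degrees/s): [136.94, 136.94, 172.46, 180, 180, 180].

### API

Orientations are given as [roll, pitch, yaw] about the fixed x, y, z axes, in that order (R = Rz(yaw) Ry(pitch) Rx(roll)).
In Python, from bench import sensors, snapshot, ctrl gives the robot as it stands.
- The arm moves only by the shell command python3 -m creep 'ROWS' [FORCE]. ROWS is JSON, a list of rows, each a list of 5 numbers: the shift along the tool's x, y, z in m, then the turn about the tool's z in degrees, then the opening in per cent of the stroke, from 0 (shut) to 100 (fully open). A call has 1 to 8 rows; each row is the pose to reach, as a shift and turn from the pose measured when the call began, along the tool's axes at that moment; what a row does not reach only later rows make up. A row lasts 1/8 s, in which the tool goes at most 62.5 mm and 10.7 degrees, less where a joint would pass 70% of its speed; a pose out of reach is approached as far as the arm can. A call with a gripper value outside its range is refused whole. The fingers move at their own pace and stop on an object; FORCE is the grip in N (left out, the last holds). Time passes only in rows, so rows that repeat a pose let the fingers close. It gives the time, the measured TCP pose, the force and the opening at its end, in the units of the state.
- sensors.read_state(): the state, without advancing time (a new reading comes with each control period).
- snapshot(name): name is "scene" or "top" or "wrist"; returns a dict with "frame" (420x560x3 uint8, red, green, blue), "depth" (420x560 float32, m along the optical axis (not along the pixel's ray), 0 where there is no reading), "fx", "fy", "cx", "cy" (pixels), "origin" and "orientation" of the camera in the world. Camera axes: x right, y down, z forward; pixel columns grow to the right and rows downward; lengths in m; the calibration is good to about 2 mm. A picture is of the moment at which its call begins.
- ctrl.job_done(): hands the job in, once; it reports no verdict.
The state is a dict: "clock": time; "joint_pos": joint angles; "qvel": joint speeds; "joint_torque": joint torques, N m; "eef_pos": TCP position; "ee_rot": TCP orientation; "wrist_force": force on the tool from outside, world axes, zero at the start; "wrist_torque": the same for the moment, N m; "grip_width": finger opening in m.
Only numpy, scipy, OpenCV 4.12 (cv2) and the standard library are available. Lean on these libraries where they do the work, as an engineer would, in place of code of your own. Each camera call takes 0.05 s, during which the arm holds its last target.

## Working session

There is one attempt and no reset: what is moved stays moved. The work goes in short steps, Python scripts to look and compute and a shell command to move; the robot and the scene stay as the last step left them, time stands still between calls to the robot, and variables do not carry over. Pictures are saved under pics/ and viewed, and the job is handed in when it is done.

```bash
ls; mkdir -p pics; python3 - <<'E'
from bench import sensors, snapshot, ctrl
import cv2, json
print(sensors.read_state(), ctrl.tcp_to_tips)
for n in ["scene","top","wrist"]:
    s=snapshot(n); cv2.imwrite(f"pics/{n}0.png",s["frame"][:,:,::-1]); print(n,s["fx"],s["cx"],s["cy"],s["origin"],s["orientation"])
E
```

```text
pics
{'clock': 0.0, 'joint_pos': array([-4.95552482e+01,  2.05929687e+01,  6.31101969e-01, -1.88088544e-02,
       -7.01356534e+01, -1.65062192e+01]), 'qvel': array([ 0.11553907,  0.05770556, -0.03675234,  0.02308148, -0.02062612,
       -0.0271021 ]), 'joint_torque': array([-1.12844114e-04, -5.83326530e+01,  2.93407971e+01,  6.93629801e+00,
       -6.09582945e-03, -1.47131254e-05]), 'eef_pos': array([ 0.27362716, -0.61648037,  0.21753022]), 'ee_rot': array([ 1.79901475e+02, -1.07573813e-02, -1.56067864e+02]), 'wrist_force': array([-0.91786429, -0.49279342, -0.4342585 ]), 'wrist_torque': array([0.04342864, 0.0394531 , 0.06160034]), 'grip_width': 0.08508042430656544} 0.022
scene 395.16177731824087 282.28607174890345 205.67406360757963 [ 0.06775538 -0.98702309  0.61776493] [-117.50578812   -0.70505303  -25.54515836]
top 470.8858958325652 282.8023424701719 209.15773339726678 [ 0.31055871 -0.01974483  1.26904994] [-169.2031066     0.76635566  -89.07876532]
wrist 373.40380262743633 277.74591756092826 203.2917153789119 [ 0.2130134  -0.64275468  0.37292504] [ 1.64883182e+02 -9.35885903e-02  1.13907919e+02]
```

View pics/scene0.png

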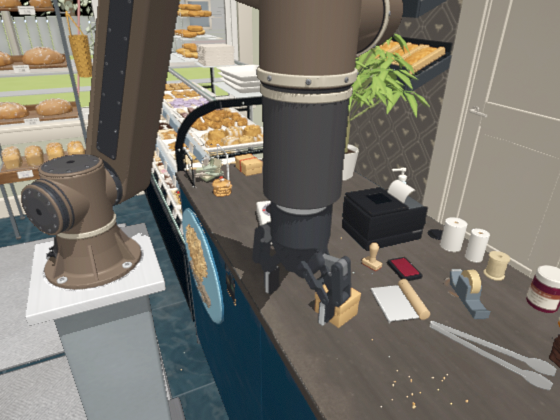

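View pics/top0.png

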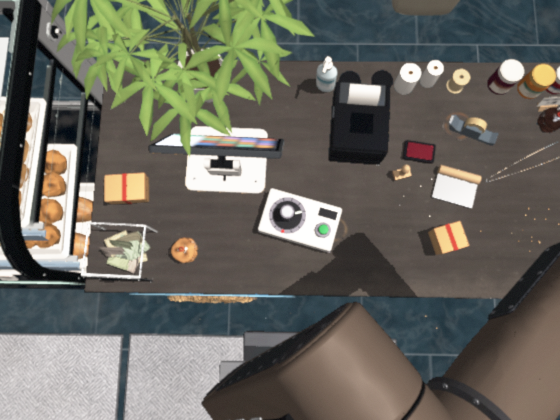

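View pics/wrist0.png

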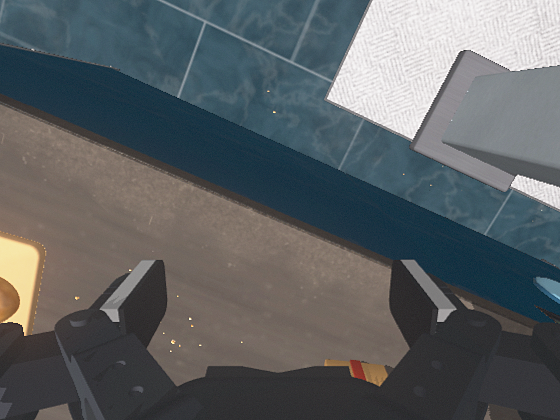

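The top view shows the timer at about (300,220), with the knob near (288,213), the green key near (324,230) and the red mark near (283,231). Next I'll enlarge it and measure.

```bash
cat > h.py <<'E'
from bench import sensors, snapshot, ctrl
import cv2, numpy as np
from scipy.spatial.transform import Rotation as R
def world(s,u,v,z=None):
    """pixel -> world, by depth image, or by known height z"""
    Rm=R.from_euler('xyz',s["orientation"],degrees=True).as_matrix(); o=np.array(s["origin"])
    d=Rm@np.array([(u-s["cx"])/s["fx"],(v-s["cy"])/s["fy"],1.])
    if z is None: return o+d*s["depth"][int(round(v)),int(round(u))]
    return o+d*(z-o[2])/d[2]
def st():
    q=sensors.read_state(); np.set_printoptions(precision=4,suppress=True)
    print(round(q["clock"],2),q["eef_pos"],q["ee_rot"],"F",q["wrist_force"],"T",q["wrist_torque"],"w",round(q["grip_width"],4),"j",q["joint_pos"])
    return q
E
python3 - <<'E'
from h import *
s=snapshot("top")
x0,y0=250,180
c=s["frame"][y0:y0+80,x0:x0+100]
cv2.imwrite("pics/topz.png",cv2.resize(c,None,fx=8,fy=7.5,interpolation=cv2.INTER_CUBIC)[:,:,::-1])
hsv=cv2.cvtColor(s["frame"],cv2.COLOR_RGB2HSV)[y0:y0+80,x0:x0+100]
for n,m,z in [("green",(hsv[...,0]>45)&(hsv[...,0]<85)&(hsv[...,1]>120),.067),("red",((hsv[...,0]<8)|(hsv[...,0]>172))&(hsv[...,1]>120),.046)]:
    v,u=np.nonzero(m); print(n,len(u),u.mean()+x0,v.mean()+y0,world(s,u.mean()+x0,v.mean()+y0,z),world(s,u.mean()+x0,v.mean()+y0))
w=(hsv[...,1]<40)&(hsv[...,2]>170)
v,u=np.nonzero(w); P=np.array([world(s,a+x0,b+y0) for a,b in zip(u,v)])
k=abs(P[:,2]-.045)<.006; P=P[k]; print(len(P),np.median(P[:,2]))
r=cv2.minAreaRect((P[:,:2]*1000).astype(np.float32)); print(r)
D=np.array([[world(s,a,b) for a in range(x0,x0+100)] for b in range(y0,y0+80)])
K=D[(D[...,2]>.09)&(D[...,2]<.11)]; print("knob",len(K),K.mean(0), (K.max(0)+K.min(0))/2,np.ptp(K,axis=0))
E
```

```text
green 58 322.7241379310345 228.8448275862069 [ 0.48930718 -0.1036295   0.067     ] [ 0.48932041 -0.10363571  0.06691104]
red 5 282.2 230.6 [0.4862855  0.00102224 0.046     ] [0.48633493 0.00102808 0.04565596]
2145 0.04499308528310686
((518.3212280273438, -44.368309020996094), (198.66256713867188, 119.17771911621094), 74.25433349609375)
knob 162 [ 0.52645526 -0.01007931  0.1001653 ] [ 0.52690181 -0.00996689  0.09841518] [0.03431028 0.03294072 0.01513243]
```

View pics/topz.png

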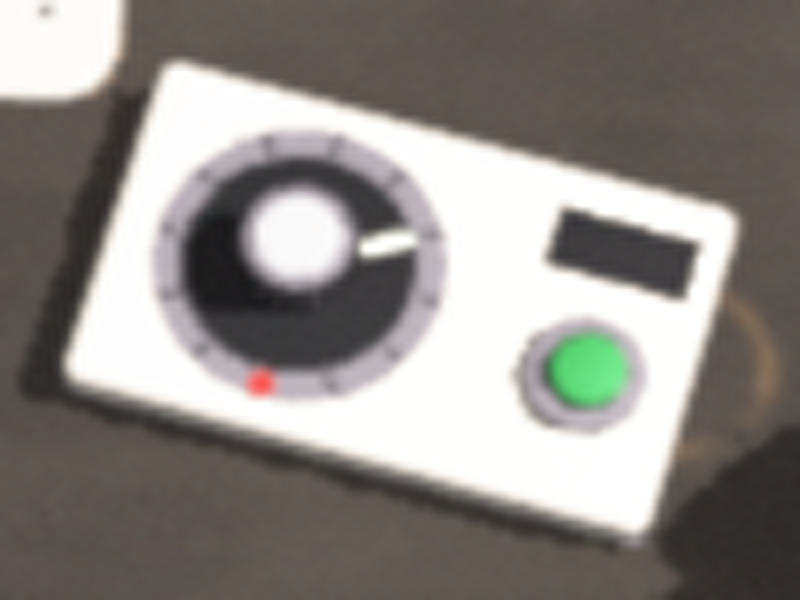

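```bash
python3 - <<'E'
from h import *
s=snapshot("top")
for u,v in [(215,147),(275,147),(160,145),(222,165),(360,115),(345,130),(326,70),(250,175),(372,140),(185,250),(403,172)]: print(u,v,world(s,u,v))
R0=R.from_euler('xyz',sensors.read_state()["ee_rot"],degrees=True).as_matrix()
q=st(); print(R0.T@(np.array([.527,-.0103,.2175])-q["eef_pos"]))
E
```

```text
215 147 [0.66135871 0.16083658 0.20296682]
275 147 [0.67247052 0.01967157 0.17436801]
160 145 [0.66269652 0.29010714 0.20927361]
222 165 [0.64439996 0.15672557 0.10906017]
360 115 [ 0.77812656 -0.19544767  0.12238284]
345 130 [ 0.73710722 -0.15658943  0.12242643]
326 70 [ 0.90406917 -0.10854405  0.11869984]
250 175 [0.64446587 0.09287835 0.01286163]
372 140 [ 0.71111799 -0.22492082  0.1224075 ]
185 250 [0.43034192 0.25084361 0.05898873]
403 172 [ 0.64563705 -0.31654334  0.05838728]
0.25 [ 0.2737 -0.6167  0.218 ] [ 179.9539   -0.0063 -156.0682] F [ 0.3112 -0.8371 -0.154 ] T [-0.0202  0.003   0.0337] w 0.0859 j [-49.5571  20.5704   0.6601  -0.0075 -70.1357 -16.5085]
[-0.4775  0.4516  0.0009]
```

```bash
python3 -m creep '[[-0.04,0.038,0,-10,100],[-0.08,0.076,0,-20,100],[-0.12,0.114,0,-30,100],[-0.16,0.152,0,-40,100],[-0.2,0.19,0,-50,100],[-0.24,0.227,0,-60,100],[-0.28,0.265,0,-70,100],[-0.32,0.303,0,-80,100]]' 30; python3 - <<'E'
from h import *
q=st()
R0=R.from_euler('xyz',q["ee_rot"],degrees=True).as_matrix()
print(R0.T@(np.array([.527,-.0103,.2175])-q["eef_pos"]))
E
```

```text
clock: 1.25
eef_pos: [0.4438, -0.2083, 0.2186]
ee_rot: [-180.0, 0.0, -75.7]
wrist_force: [-0.3, -0.4, 0.2]
grip_width: 0.0857
1.25 [ 0.4438 -0.2083  0.2186] [-179.9708    0.0287  -75.7338] F [-0.2877 -0.4048  0.2222] T [-0.1017 -0.1614  0.0205] w 0.0857 j [ -2.1388   2.9035 -21.9498  -0.0395 -65.1268  16.4216]
[-0.1713 -0.1295  0.0012]
```

```bash
python3 -m creep '[[-0.03,-0.022,0,-9,100],[-0.06,-0.044,0,-18,100],[-0.09,-0.066,0,-27,100],[-0.12,-0.09,0,-36,100],[-0.15,-0.112,0,-45,100],[-0.1713,-0.1295,0,-54,100],[-0.1713,-0.1295,0.002,-55,100],[-0.1713,-0.1295,0.002,-55,100]]'; python3 - <<'E'
from h import *
q=st()
R0=R.from_euler('xyz',q["ee_rot"],degrees=True).as_matrix()
print(R0.T@(np.array([.527,-.0103,.2175])-q["eef_pos"]))
s=snapshot("wrist"); cv2.imwrite("pics/w1.png",s["frame"][:,:,::-1])
E
```

```text
clock: 2.25
eef_pos: [0.5266, -0.0106, 0.2163]
ee_rot: [-180.0, 0.0, -20.8]
wrist_force: [0.4, 0.3, 0.1]
grip_width: 0.0848
2.25 [ 0.5266 -0.0106  0.2163] [-179.9873    0.0367  -20.8119] F [0.3874 0.2684 0.1395] T [-0.0693 -0.0099 -0.0331] w 0.0848 j [ 20.1806   6.6461 -18.0657  -0.037  -65.3076  49.023 ]
[ 0.0003 -0.0004 -0.0012]
```

View pics/w1.png

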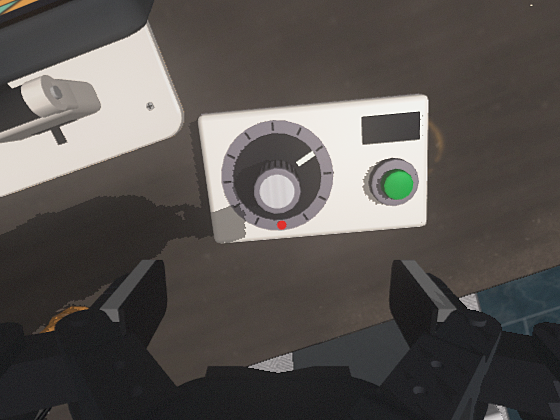

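The wrist view shows the pointer at (318,150). The ticks at (327,173), (322,196) and (305,216) come before the red mark at (281,225), so 4 clicks remain. I'll cross-check the knob's axis.

```bash
python3 - <<'E'
from h import *
s=snapshot("wrist")
D=np.array([[world(s,a,b) for a in range(230,340)] for b in range(110,235)])
K=D[(D[...,2]>.095)&(D[...,2]<.106)]
print(len(K),K.mean(0),(K.max(0)+K.min(0))/2,np.ptp(K,axis=0))
hsv=cv2.cvtColor(s["frame"],cv2.COLOR_RGB2HSV)
m=(hsv[...,0]>45)&(hsv[...,0]<85)&(hsv[...,1]>120); v,u=np.nonzero(m); print("green",world(s,u.mean(),v.mean(),.067))
m=((hsv[...,0]<8)|(hsv[...,0]>172))&(hsv[...,1]>150); m[:215]=0;m[235:]=0;m[:,:265]=0;m[:,300:]=0; v,u=np.nonzero(m); print("red",len(u),world(s,u.mean(),v.mean(),.046))
q=st()
E
```

```text
1773 [ 0.52892723 -0.00978351  0.09987388] [ 0.52833687 -0.00936947  0.0987268 ] [0.03692228 0.03734288 0.00741935]
green [ 0.48991072 -0.10350575  0.067     ]
red 63 [0.48526844 0.00239047 0.046     ]
2.35 [ 0.5266 -0.011   0.2167] [-179.9688    0.0063  -20.8525] F [ 0.1227 -0.3233 -1.0178] T [-0.0304  0.032  -0.0039] w 0.0854 j [ 20.1368   6.6161 -18.0574  -0.0305 -65.3108  49.0235]
```

```bash
python3 -m creep '[[0.001,-0.0014,0.03,0,80],[0.001,-0.0014,0.06,0,65],[0.001,-0.0014,0.085,0,60],[0.001,-0.0014,0.105,0,60],[0.001,-0.0014,0.118,0,60],[0.001,-0.0014,0.1235,0,60],[0.001,-0.0014,0.1235,0,60],[0.001,-0.0014,0.1235,0,60]]' 30; python3 - <<'E'
from h import *
st()
s=snapshot("wrist"); cv2.imwrite("pics/w2.png",s["frame"][:,:,::-1])
st()
E
```

```text
clock: 3.35
eef_pos: [0.5286, -0.0099, 0.0939]
ee_rot: [-179.9, -0.1, -20.9]
wrist_force: [0.3, -0.5, 0.2]
grip_width: 0.0512
3.35 [ 0.5286 -0.0099  0.0939] [-179.9269   -0.0549  -20.8549] F [ 0.2607 -0.5409  0.1609] T [-0.0349  0.011  -0.035 ] w 0.0512 j [ 20.1863  13.6197 -27.2593  -0.0253 -49.0316  48.9754]
3.4 [ 0.5286 -0.0099  0.0939] [-179.9263   -0.0545  -20.8501] F [-0.3742 -1.1318 -0.058 ] T [ 0.0295 -0.0119 -0.0009] w 0.0512 j [ 20.188   13.6146 -27.265   -0.0262 -49.031   48.9791]
```

View pics/w2.png

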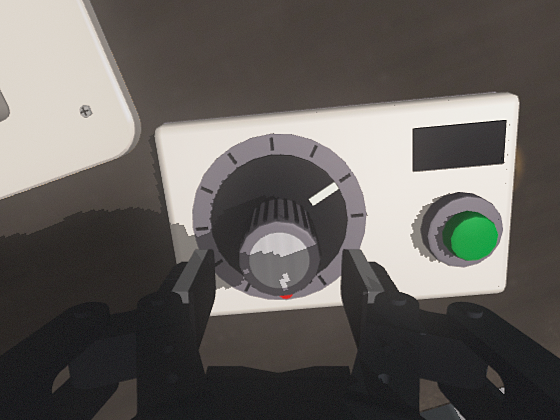

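The knob top at (280,258) is centred between the pads, whose inner faces are at about 213 and 345. Closing.

```bash
python3 -m creep '[[0,0,0,0,50],[0,0,0,0,44],[0,0,0,0,38],[0,0,0,0,34],[0,0,0,0,30],[0,0,0,0,30]]' 30; python3 - <<'E'
from h import *
st()
E
```

```text
clock: 4.15
eef_pos: [0.5286, -0.0098, 0.0939]
ee_rot: [-179.9, -0.1, -20.8]
wrist_force: [-0.0, 0.2, 0.2]
grip_width: 0.0255
4.15 [ 0.5286 -0.0098  0.0939] [-179.9258   -0.0552  -20.8473] F [-0.0035  0.1751  0.2227] T [ 0.0454  0.0127 -0.0414] w 0.0255 j [ 20.1914  13.6187 -27.2633  -0.0261 -49.0278  48.9785]
```

```bash
python3 - <<'E'
from h import *
s=snapshot("wrist"); cv2.imwrite("pics/w3.png",s["frame"][:,:,::-1])
s=snapshot("top"); cv2.imwrite("pics/t3.png",s["frame"][:,:,::-1])
s=snapshot("scene"); cv2.imwrite("pics/s3.png",cv2.resize(s["frame"][150:290,180:340],None,fx=4,fy=4)[:,:,::-1])
st()
E
```

```text
4.3 [ 0.5286 -0.0099  0.0939] [-179.9251   -0.0557  -20.8524] F [-0.3803  0.2388  0.0904] T [-0.0187 -0.0443  0.0442] w 0.0256 j [ 20.1884  13.6168 -27.2638  -0.0264 -49.0282  48.9766]
```

View pics/w3.png

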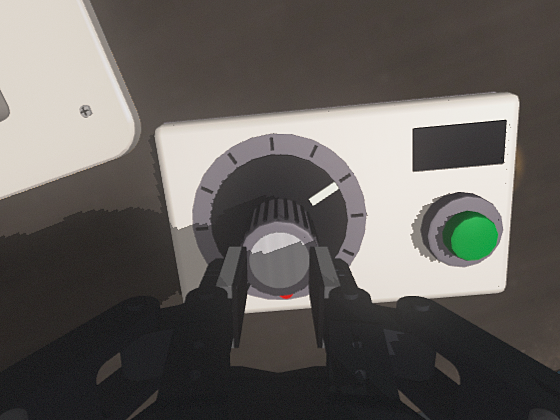

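View pics/s3.png

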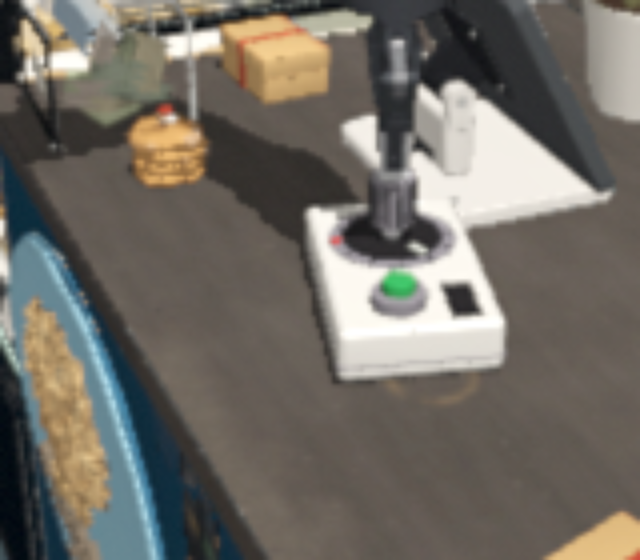

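```bash
python3 -m creep '[[0,0,0,0,26],[0,0,0,0,23],[0,0,0,0,20],[0,0,0,0,20]]' 30; python3 - <<'E'
from h import *
st()
s=snapshot("wrist"); cv2.imwrite("pics/w4.png",cv2.resize(s["frame"][180:330,180:380],None,fx=4,fy=4)[:,:,::-1])
D=s["depth"]
for u,v in [(260,250),(280,250),(300,250),(235,255),(240,262),(325,258),(318,262),(225,265)]: print(u,v,s["frame"][v,u],world(s,u,v))
E
```

```text
clock: 4.8
eef_pos: [0.5286, -0.0098, 0.0939]
ee_rot: [-179.9, -0.1, -20.8]
wrist_force: [-0.7, -0.2, 0.7]
grip_width: 0.0172
4.8 [ 0.5286 -0.0098  0.0939] [-179.9285   -0.0543  -20.8476] F [-0.6568 -0.2272  0.7393] T [-0.0251  0.0083 -0.0421] w 0.0172 j [ 20.1906  13.6175 -27.2635  -0.0242 -49.0311  48.9778]
260 250 [193 189 189] [ 0.5354 -0.0037  0.1001]
280 250 [115 112 113] [ 0.5326 -0.0118  0.1009]
300 250 [41 38 41] [ 0.5353 -0.021   0.1151]
235 255 [39 36 36] [0.519  0.0209 0.0487]
240 262 [91 89 90] [ 0.5432 -0.0005  0.1265]
325 258 [50 51 51] [ 0.5278 -0.0289  0.1131]
318 262 [95 93 94] [ 0.5328 -0.0264  0.1253]
225 265 [42 43 41] [0.5416 0.0069 0.12  ]
```

View pics/w4.png

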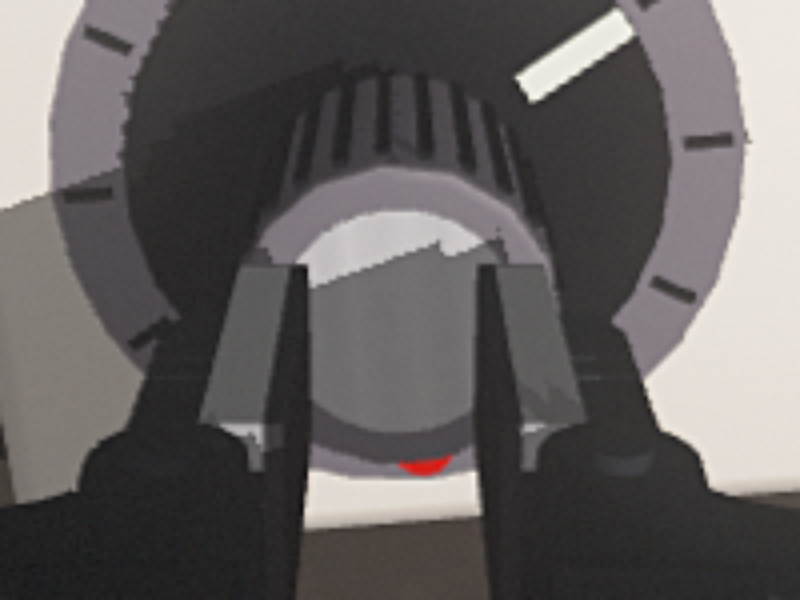

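```bash
python3 - <<'E'
from h import *
s=snapshot("wrist")
q=sensors.read_state(); Rt=R.from_euler('xyz',q["ee_rot"],degrees=True).as_matrix()
for u,v in [(245,247),(246,249),(250,249),(254,249),(244,255),(241,265),(236,280),(236,286),(310,249),(305,249),(312,260),(315,280),(254,270),(300,270),(280,280),(254,255),(301,255)]: print(u,v,s["frame"][v,u],world(s,u,v), "tool",Rt.T@(world(s,u,v)-q["eef_pos"]))
E
```

```text
245 247 [98 95 95] [ 0.54279359 -0.00089208  0.11155389] tool [ 0.01011848 -0.01345192 -0.01762317]
246 249 [94 94 93] [ 0.54241764 -0.00130732  0.11313588] tool [ 0.00991646 -0.01293211 -0.01920603]
250 249 [94 93 92] [ 0.54191719 -0.00280135  0.11329346] tool [ 0.00998074 -0.01135801 -0.0193656 ]
254 249 [45 41 43] [ 0.54112541 -0.00411883  0.11262398] tool [ 0.00970915 -0.00984411 -0.01869834]
244 255 [95 91 92] [ 0.54271649 -0.00121112  0.11966145] tool [ 0.01016768 -0.01313686 -0.02573111]
241 265 [90 89 89] [ 0.54289149 -0.00102163  0.12876779] tool [ 0.0102724  -0.01338808 -0.03483703]
236 280 [91 91 90] [ 0.54314923 -0.00061276  0.14039869] tool [ 0.01037873 -0.01387701 -0.04646721]
236 286 [170 166 165] [ 0.54267958 -0.00081326  0.14373944] tool [ 0.01001437 -0.01352682 -0.04980877]
310 249 [95 94 93] [ 0.53371353 -0.02467771  0.11358077] tool [ 0.01010163  0.01200526 -0.01968315]
305 249 [98 95 98] [ 0.53431419 -0.02284403  0.11335604] tool [ 0.01001002  0.01007817 -0.01945601]
312 260 [94 92 92] [ 0.53357925 -0.02452078  0.12368714] tool [ 0.00992985  0.01189328 -0.02978955]
315 280 [78 77 78] [ 0.53353432 -0.02410403  0.13914241] tool [ 0.00975415  0.01149973 -0.0452445 ]
254 270 [42 39 37] [ 0.53764327 -0.0035124   0.12427042] tool [ 0.00625025 -0.00918648 -0.03034893]
300 270 [39 39 39] [ 0.52927996 -0.01859958  0.11906535] tool [ 0.00380011  0.00789624 -0.02516837]
280 280 [112 109 110] [ 0.51921187 -0.00675591  0.10023372] tool [-0.00984218  0.00043652 -0.00633994]
254 255 [47 45 47] [ 0.54111784 -0.00454256  0.1189324 ] tool [ 0.00985888 -0.00945364 -0.02500713]
301 255 [46 46 46] [ 0.53552466 -0.02117566  0.12056143] tool [ 0.01055418  0.00807884 -0.02665829]
```

```bash
python3 - <<'E'
from h import *
s=snapshot("scene"); x0,y0,w,h=250,170,60,50
cv2.imwrite("pics/s4.png",cv2.resize(s["frame"][y0:y0+h,x0:x0+w],None,fx=10,fy=10,interpolation=cv2.INTER_NEAREST)[:,:,::-1])
for u in (273,276,278,281):
    print(u,[(v,*(np.round(world(s,u,v)*1000).astype(int).tolist())) for v in range(176,212,3)])
E
```

```text
273 [(176, 663, 325, 0), (179, 636, 266, 15), (182, 624, 241, 15), (185, 614, 217, 15), (188, 601, 190, 17), (191, 596, 178, 11), (194, 510, -11, 99), (197, 509, -14, 91), (200, 509, -13, 80), (203, 509, -14, 70), (206, 519, 8, 48), (209, 511, -9, 47)]
276 [(176, 500, -54, 176), (179, 502, -50, 165), (182, 508, -37, 150), (185, 515, -22, 133), (188, 515, -21, 122), (191, 515, -23, 114), (194, 516, -21, 102), (197, 516, -21, 92), (200, 515, -23, 83), (203, 514, -25, 74), (206, 513, -26, 65), (209, 518, -16, 49)]
278 [(176, 504, -58, 178), (179, 511, -44, 161), (182, 68, -987, 618), (185, 517, -31, 136), (188, 517, -33, 127), (191, 517, -31, 117), (194, 522, -21, 101), (197, 520, -25, 93), (200, 521, -25, 83), (203, 519, -28, 75), (206, 521, -24, 63), (209, 524, -18, 48)]
281 [(176, 513, -60, 177), (179, 521, -44, 160), (182, 530, -25, 141), (185, 529, -27, 132), (188, 530, -26, 122), (191, 531, -24, 111), (194, 533, -19, 98), (197, 529, -27, 93), (200, 529, -28, 83), (203, 529, -28, 73), (206, 529, -29, 63), (209, 532, -22, 49)]
```

View pics/s4.png

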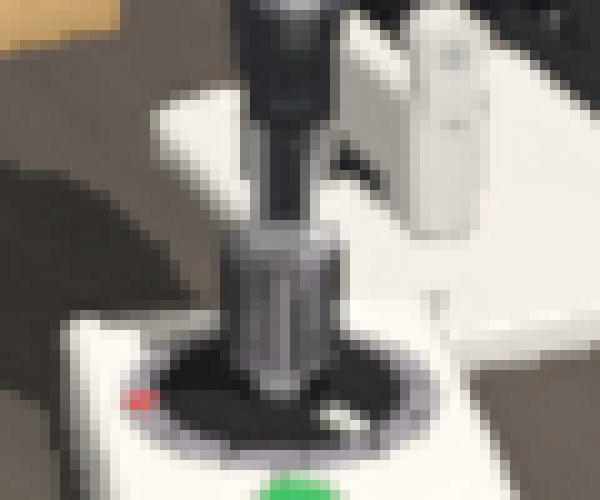

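The wrist and scene cameras agree that the fingertips are at z≈0.111, above the knob top at 0.100. The reported TCP height together with `tcp_to_tips` would put them at 0.072. The jaws closing to 17 mm without contact fits the cameras, so I'll trust the cameras for height. I'll reopen, descend about 40 mm and check.

```bash
python3 -m creep '[[0,0,0,0,40],[0,0,0,0,60],[0,0,0,0,60],[0,0,0.01,0,60],[0,0,0.02,0,60],[0,0,0.03,0,60],[0,0,0.03,0,60],[0,0,0.03,0,60]]' 30; python3 - <<'E'
from h import *
st()
s=snapshot("wrist"); cv2.imwrite("pics/w5.png",s["frame"][:,:,::-1])
q=sensors.read_state(); Rt=R.from_euler('xyz',q["ee_rot"],degrees=True).as_matrix()
D=np.array([[Rt.T@(world(s,a,b)-q["eef_pos"]) for a in range(150,410)] for b in range(220,330)])
Z=q["eef_pos"][2]-D[...,2]
for lo,hi in ((-.045,-.02),(.02,.045)):
    m=(D[...,1]>lo)&(D[...,1]<hi)&(abs(D[...,0])<.013)&(Z>.055); print("lowest pad z",np.sort(Z[m])[:5], m.sum())
E
```

```text
clock: 5.95
eef_pos: [0.5288, -0.0098, 0.0639]
ee_rot: [-179.9, -0.1, -20.8]
wrist_force: [-0.5, 1.0, 0.1]
grip_width: 0.0516
5.95 [ 0.5288 -0.0098  0.0639] [-179.9354   -0.0533  -20.844 ] F [-0.4552  1.0262  0.1043] T [-0.0166  0.0329  0.0018] w 0.0516 j [ 20.192   15.845  -29.1041  -0.0194 -44.9683  48.9779]
lowest pad z [0.0786 0.079  0.0793 0.0797 0.0797] 3779
lowest pad z [0.0788 0.0792 0.0795 0.0796 0.0796] 3918
```

View pics/w5.png

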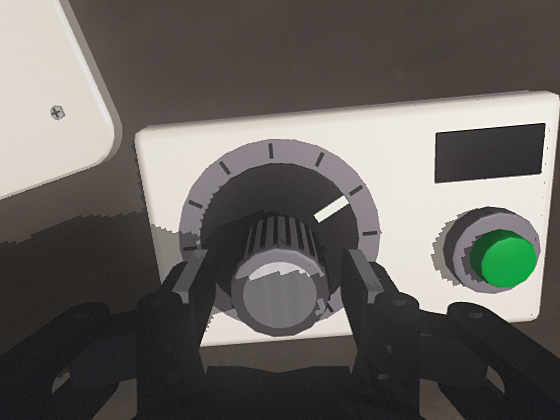

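The pads now straddle the knob. Their inner faces are at u=213 and 347 with the knob centred at 281, and the tips are at z≈0.079. I'll lower 3 mm and close.

```bash
python3 -m creep '[[0,0,0.003,0,55],[0,0,0.003,0,50],[0,0,0.003,0,46],[0,0,0.003,0,43],[0,0,0.003,0,40],[0,0,0.003,0,36],[0,0,0.003,0,32],[0,0,0.003,0,28]]' 30; python3 - <<'E'
from h import *
st()
s=snapshot("wrist"); cv2.imwrite("pics/w6.png",s["frame"][:,:,::-1])
E
```

```text
clock: 7.0
eef_pos: [0.5286, -0.0101, 0.061]
ee_rot: [-179.9, -0.1, -20.8]
wrist_force: [-0.7, -5.0, 0.9]
grip_width: 0.0355
7.0 [ 0.5286 -0.0101  0.061 ] [-179.9478   -0.0521  -20.8474] F [-0.7471 -5.0002  0.8811] T [-1.6966  0.2468 -0.1143] w 0.0355 j [ 20.1766  16.0592 -29.2882  -0.0074 -44.5791  48.9813]
```

View pics/w6.png

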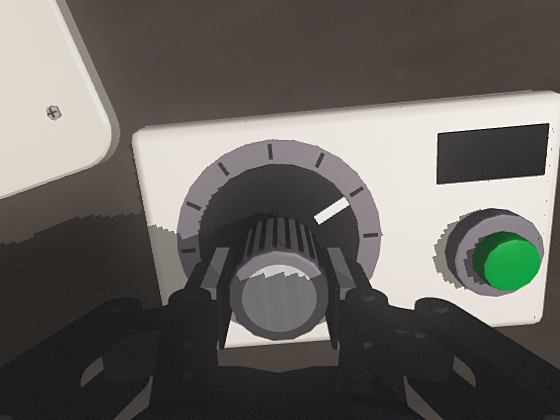

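```bash
python3 -m creep '[[0,0,0.001,0,28],[0,0,0.002,0,28],[0,0,0.002,0,28],[0,0,0.002,0,28]]' 40; python3 -m creep '[[0,0,0.001,0,28],[0,0,0.0015,0,28],[0,0,0.0015,0,28]]'
```

```text
clock: 7.55
eef_pos: [0.5286, -0.0101, 0.059]
ee_rot: [-180.0, -0.0, -20.8]
wrist_force: [-0.0, -4.0, 1.6]
grip_width: 0.0342
clock: 7.92
eef_pos: [0.5287, -0.0101, 0.0577]
ee_rot: [-180.0, -0.1, -20.8]
wrist_force: [-1.7, -4.2, 4.5]
grip_width: 0.0351
```

```bash
python3 -m creep '[[0,0.0003,0.0005,0,28],[0,0.0003,0.001,0,28],[0,0.0003,0.001,0,28]]'; python3 - <<'E'
from h import *
st(); 
E
```

```text
clock: 8.3
eef_pos: [0.5288, -0.0102, 0.0572]
ee_rot: [-179.9, -0.1, -20.8]
wrist_force: [-2.6, -3.1, 7.6]
grip_width: 0.0348
8.3 [ 0.5288 -0.0102  0.0572] [-179.9318   -0.0841  -20.825 ] F [-2.5644 -3.1454  7.6469] T [-1.0833  1.0713 -0.0162] w 0.0348 j [ 20.166   16.3485 -29.5254   0.0054 -44.0179  49.0051]
```

```bash
python3 -m creep '[[-0.0002,0.0002,0.001,0,28],[-0.0002,0.0002,0.0012,0,28],[-0.0002,0.0002,0.0012,0,28]]'; python3 - <<'E'
from h import *
st(); 
E
```

```text
clock: 8.68
eef_pos: [0.5288, -0.0102, 0.0568]
ee_rot: [-179.9, -0.1, -20.8]
wrist_force: [-3.5, -2.1, 9.3]
grip_width: 0.0346
8.68 [ 0.5288 -0.0102  0.0568] [-179.9099   -0.1247  -20.8036] F [-3.5148 -2.0699  9.2781] T [-1.2824  1.2941  0.0488] w 0.0346 j [ 20.1733  16.3593 -29.5917   0.0198 -43.8958  49.0089]
```

```bash
python3 -m creep '[[-0.0002,0.0002,0.0009,4,28],[-0.0002,0.0002,0.0009,8,28],[-0.0002,0.0002,0.0009,12,28],[-0.0002,0.0002,0.0009,12,28]]'; python3 - <<'E'
from h import *
st(); 
E
```

```text
clock: 9.18
eef_pos: [0.5288, -0.0102, 0.0567]
ee_rot: [-179.9, -0.1, -32.8]
wrist_force: [-3.5, -2.8, 9.7]
grip_width: 0.0347
9.18 [ 0.5288 -0.0102  0.0567] [-179.8571   -0.139   -32.8364] F [-3.5011 -2.8152  9.6721] T [-1.2939  1.3557 -0.0025] w 0.0347 j [ 20.1814  16.3441 -29.6412   0.0362 -43.8169  36.9564]
```

```bash
python3 -m creep '[[0,0,0.0009,4,28],[0,0,0.0009,8,28],[0,0,0.0009,10,28],[0,0,0.0009,10,28]]'; python3 - <<'E'
from h import *
st(); s=snapshot("wrist"); cv2.imwrite("pics/w7.png",s["frame"][:,:,::-1])
E
```

```text
clock: 9.68
eef_pos: [0.5288, -0.0102, 0.0565]
ee_rot: [-179.8, -0.1, -42.8]
wrist_force: [-4.2, -3.5, 10.8]
grip_width: 0.0349
9.68 [ 0.5288 -0.0102  0.0565] [-179.8283   -0.1269  -42.8493] F [-4.1797 -3.4978 10.7604] T [-1.4336  1.611  -0.0291] w 0.0349 j [ 20.1887  16.3495 -29.6665   0.051  -43.7735  26.9254]
```

View pics/w7.png

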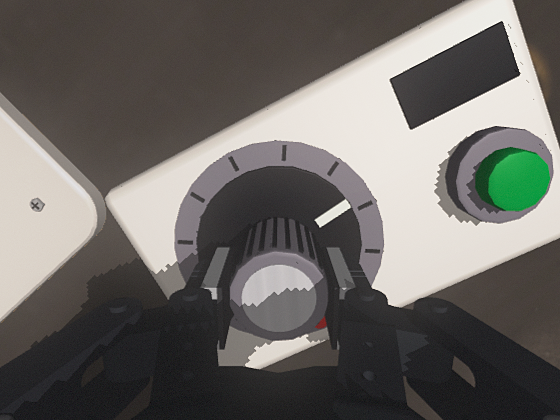

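```bash
cat >> h.py <<'E'
def pointer(cam="wrist",ax=(.5282,-.0103),save=None):
    s=snapshot(cam); f=s["frame"].astype(int)
    if save: cv2.imwrite(save,s["frame"][:,:,::-1])
    P=[]
    for v,u in np.argwhere((f.min(2)>170)&(np.ptp(f,axis=2)<45)):
        w=world(s,u,v,.049); r=np.hypot(w[0]-ax[0],w[1]-ax[1])
        if .023<r<.0375: P.append(w[:2])
    P=np.array(P); d=np.median(P,axis=0)-ax; a=np.degrees(np.arctan2(d[1],d[0]))
    # red direction = timer -x ; clockwise from above lowers the math angle
    red=180-15.75
    togo=(a-red)%360
    print("pointer px",len(P),"angle",a.round(1),"to go cw deg",round(togo,1), "dial deg",round(150-togo if togo<200 else 150+360-togo,1))
    return s
E
python3 - <<'E'
from h import *
pointer(); pointer("top")
E
```

```text
pointer px 802 angle 107.2 to go cw deg 302.9 dial deg 207.1
pointer px 5 angle -45.7 to go cw deg 150.1 dial deg -0.1
```

```bash
sed -i 's/w=world(s,u,v,.049); r=/w=world(s,u,v); r=/; s/if .023<r<.0375:/if .023<r<.0385 and .044<w[2]<.055:/' h.py
python3 - <<'E'
from h import *
pointer()
E
```

```text
pointer px 310 angle -97.8 to go cw deg 98.0 dial deg 52.0
```

```bash
python3 -m creep '[[0,0,0.0008,5,28],[0,0,0.0008,10,28],[0,0,0.0008,15,28],[0,0,0.0008,20,28],[0,0,0.0008,20,28]]'; python3 - <<'E'
from h import *
st(); pointer(save="pics/w8.png")
E
```

```text
clock: 10.5
eef_pos: [0.5289, -0.0101, 0.0565]
ee_rot: [-179.8, -0.1, -62.9]
wrist_force: [-3.8, -2.5, 10.5]
grip_width: 0.0346
10.5 [ 0.5289 -0.0101  0.0565] [-179.7767   -0.073   -62.8729] F [-3.776  -2.5    10.4842] T [-1.3405  1.6587 -0.0217] w 0.0346 j [ 20.1981  16.3427 -29.6859   0.0658 -43.7409   6.8817]
pointer px 313 angle -118.1 to go cw deg 77.7 dial deg 72.3
```

```bash
python3 -m creep '[[0,0,0.0008,6,28],[0,0,0.0008,12,28],[0,0,0.0008,18,28],[0,0,0.0008,24,28],[0,0,0.0008,30,28],[0,0,0.0008,36,28],[0,0,0.0008,40,28],[0,0,0.0008,40,28]]'; python3 - <<'E'
from h import *
st(); pointer(save="pics/w9.png")
E
```

```text
clock: 11.55
eef_pos: [0.529, -0.0101, 0.0565]
ee_rot: [-179.8, 0.1, -102.9]
wrist_force: [-3.7, -3.1, 10.8]
grip_width: 0.0344
11.55 [ 0.529  -0.0101  0.0565] [-179.7527    0.095  -102.8679] F [-3.7221 -3.1413 10.8013] T [-1.3007  1.5057 -0.061 ] w 0.0344 j [ 20.2026  16.3397 -29.6987   0.0801 -43.7026 -33.1285]
pointer px 318 angle -158.6 to go cw deg 37.2 dial deg 112.8
```

View pics/w9.png

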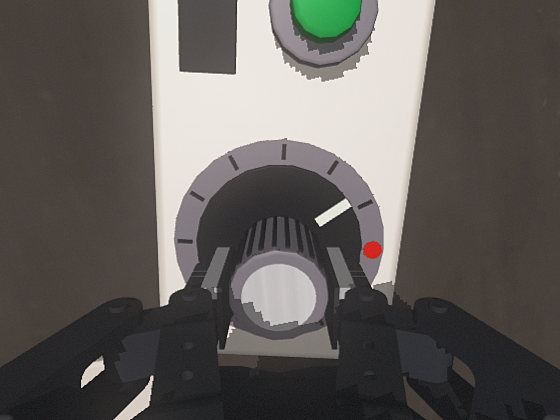

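The pointer at (333,213) stands just before the last black tick at (364,205), and the red mark is at (372,250). That matches the 37° computed.

```bash
python3 -m creep '[[0,0,0.0008,5,28],[0,0,0.0008,10,28],[0,0,0.0008,15,28],[0,0,0.0008,20,28],[0,0,0.0008,25,28],[0,0,0.0008,30,28],[0,0,0.0008,35,28],[0,0,0.0008,35,28]]'; python3 - <<'E'
from h import *
st(); pointer(save="pics/w10.png")
E
```

```text
clock: 12.6
eef_pos: [0.5291, -0.0101, 0.0565]
ee_rot: [-179.8, 0.2, -137.9]
wrist_force: [-3.5, -4.1, 9.9]
grip_width: 0.0348
12.6 [ 0.5291 -0.0101  0.0565] [-179.829     0.2349 -137.8799] F [-3.4898 -4.1318  9.9301] T [-1.6243  1.3971  0.0026] w 0.0348 j [ 20.2051  16.3344 -29.7199   0.1027 -43.6639 -68.1595]
pointer px 322 angle 166.1 to go cw deg 1.8 dial deg 148.2
```

View pics/w10.png

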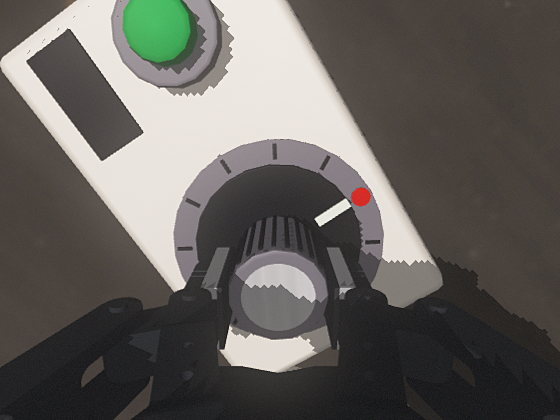

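The pointer at (333,212) points at the red dot at (361,197), with about 2° left. I'll turn 2° more, ease up, check and release.

```bash
python3 -m creep '[[0,0,0.0007,2,28],[0,0,0.0007,2,28],[0,0,0,2,28],[0,0,-0.0015,2,28],[0,0,-0.003,2,28],[0,0,-0.004,2,28],[0,0,-0.004,2,28]]'; python3 - <<'E'
from h import *
st(); pointer(save="pics/w11.png")
E
```

```text
clock: 13.52
eef_pos: [0.529, -0.0102, 0.0604]
ee_rot: [-179.8, 0.2, -139.8]
wrist_force: [-1.7, -3.8, 0.2]
grip_width: 0.0352
13.53 [ 0.529  -0.0102  0.0604] [-179.8449    0.2294 -139.8295] F [-1.723  -3.8397  0.2409] T [-1.8729  0.3908  0.0033] w 0.0352 j [ 20.2041  16.0267 -29.4964   0.0967 -44.2084 -70.1031]
pointer px 303 angle 163.8 to go cw deg 359.5 dial deg 150.5
```

```bash
python3 -m creep '[[0,0,0,0,40],[0,0,0,0,55],[0,0,0,0,60],[0,0,-0.02,0,60],[0,0,-0.05,0,60],[0,0,-0.08,0,50],[0,0,-0.08,0,20],[0,0,-0.08,0,0]]'; python3 - <<'E'
from h import *
q=st(); s=pointer(save="pics/w12.png")
D=np.array([[world(s,a,b) for a in range(200,360,2)] for b in range(180,330,2)])
print("knob top",np.median(D[...,2][(D[...,2]>.08)&(D[...,2]<.11)&(np.hypot(D[...,0]-.5285,D[...,1]+.01)<.015)]))
hsv=cv2.cvtColor(s["frame"],cv2.COLOR_RGB2HSV)
m=(hsv[...,0]>45)&(hsv[...,0]<85)&(hsv[...,1]>120); v,u=np.nonzero(m); print("green",len(u),world(s,u.mean(),v.mean(),.067),world(s,u.mean(),v.mean()))
Rt=R.from_euler('xyz',q["ee_rot"],degrees=True).as_matrix()
print(Rt.T@(np.array([.4893,-.1040,q["eef_pos"][2]])-q["eef_pos"]))
E
```

```text
clock: 14.58
eef_pos: [0.5285, -0.0099, 0.14]
ee_rot: [-179.9, 0.3, -139.8]
wrist_force: [0.6, 0.1, -0.1]
grip_width: 0.0065
14.57 [ 0.5285 -0.0099  0.14  ] [-179.8637    0.2566 -139.8307] F [ 0.5636  0.0742 -0.0861] T [ 0.026   0.0157 -0.0212] w 0.0065 j [ 20.2325  10.493  -24.2694   0.0496 -54.95   -70.0918]
pointer px 143 angle 163.5 to go cw deg 359.3 dial deg 150.7
knob top 0.10015107836472174
green 1451 [ 0.4892 -0.1037  0.067 ] [ 0.4891 -0.1035  0.0677]
[ 0.0906 -0.0466 -0.0003]
```

View pics/w12.png

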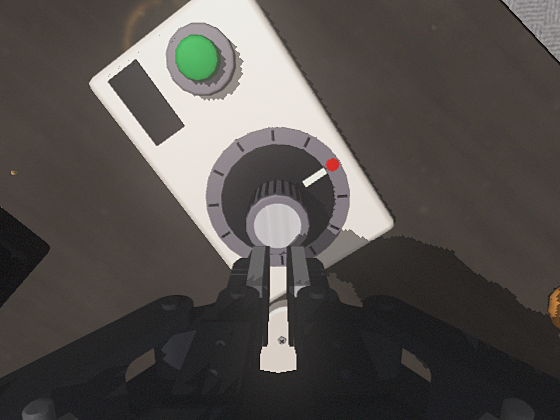

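```bash
python3 -m creep '[[0.04,-0.02,0,0,0],[0.08,-0.04,0,0,0],[0.0906,-0.0463,0,0,0],[0.0906,-0.0463,0.02,0,0],[0.0906,-0.0463,0.04,0,0],[0.0906,-0.0463,0.05,0,0],[0.0906,-0.0463,0.05,0,0]]'; python3 - <<'E'
from h import *
q=st(); s=snapshot("wrist"); cv2.imwrite("pics/w13.png",s["frame"][:,:,::-1])
Rt=R.from_euler('xyz',q["ee_rot"],degrees=True).as_matrix()
D=np.array([[Rt.T@(world(s,a,b)-q["eef_pos"]) for a in range(200,360)] for b in range(200,330)])
Z=q["eef_pos"][2]-D[...,2]
m=(abs(D[...,1])<.02)&(abs(D[...,0])<.0125)&(Z>.075)&(Z<.16); print("lowest",np.sort(Z[m])[:6],m.sum())
E
```

```text
clock: 15.5
eef_pos: [0.4887, -0.1038, 0.0886]
ee_rot: [-179.9, 0.1, -139.8]
wrist_force: [0.8, -0.9, 0.2]
grip_width: -0.0001
15.5 [ 0.4887 -0.1038  0.0886] [-179.938     0.0983 -139.8164] F [ 0.7992 -0.8552  0.1925] T [ 0.0048 -0.0305  0.0046] w -0.0001 j [ 10.5944  11.4282 -31.1728   0.0073 -47.283  -60.4158]
lowest [0.1051 0.1053 0.1055 0.1055 0.1056 0.1057] 6361
```

View pics/w13.png

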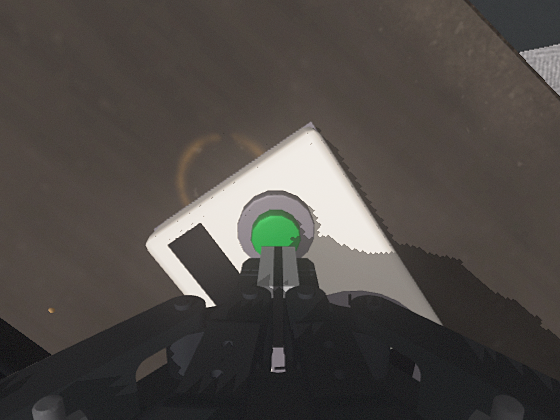

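The shut fingertips are over the green key, at z≈0.104–0.105 against the key top at 0.067.

```bash
python3 -m creep '[[0,0,0.015,0,0],[0,0,0.028,0,0],[0,0,0.033,0,0],[0,0,0.035,0,0],[0,0,0.035,0,0]]'; python3 -m creep '[[0,0,0.002,0,0],[0,0,0.004,0,0],[0,0,0.004,0,0]]'
```

```text
clock: 16.18
eef_pos: [0.4892, -0.1038, 0.0543]
ee_rot: [-179.9, 0.1, -139.8]
wrist_force: [-1.1, -1.1, 0.4]
grip_width: 0.0001
clock: 16.55
eef_pos: [0.4895, -0.1038, 0.0505]
ee_rot: [-179.9, 0.2, -139.8]
wrist_force: [-0.7, 0.5, 4.6]
grip_width: -0.0002
```

```bash
python3 -m creep '[[0,0,0.0015,0,0],[0,0,0.003,0,0],[0,0,0.003,0,0]]'; python3 -m creep '[[0,0,0.001,0,0],[0,0,0.002,0,0],[0,0,0.002,0,0]]'
```

```text
clock: 16.92
eef_pos: [0.4895, -0.1038, 0.0482]
ee_rot: [-179.9, 0.2, -139.8]
wrist_force: [-3.6, 0.7, 11.6]
grip_width: -0.0002
clock: 17.3
eef_pos: [0.4896, -0.1039, 0.0479]
ee_rot: [-179.8, 0.2, -139.7]
wrist_force: [-9.5, 3.4, 25.4]
grip_width: -0.0001
```

The key is hard on its stop. Letting it go.

```bash
python3 -m creep '[[0,0,0,0,0],[0,0,-0.01,0,0],[0,0,-0.03,0,0],[0,0,-0.06,0,0],[0.03,0,-0.1,0,0],[0.06,0,-0.1,0,0],[0.09,0,-0.1,0,0],[0.09,0,-0.1,0,0]]'; python3 - <<'E'
from h import *
st(); s=pointer("top",save="pics/t14.png"); x0,y0=250,180
cv2.imwrite("pics/t14z.png",cv2.resize(s["frame"][y0:y0+80,x0:x0+100],None,fx=8,fy=7.5,interpolation=cv2.INTER_CUBIC)[:,:,::-1])
for u,v in [(288,211),(323,229)]: print(world(s,u,v))
s=pointer(save="pics/w14.png")
E
```

```text
clock: 18.3
eef_pos: [0.4192, -0.1628, 0.1479]
ee_rot: [-179.8, 0.2, -139.8]
wrist_force: [-0.0, -0.6, -0.5]
grip_width: 0.0002
18.3 [ 0.4192 -0.1628  0.1479] [-179.8258    0.2053 -139.8312] F [-0.0453 -0.6109 -0.4559] T [ 0.0515 -0.1009  0.0359] w 0.0002 j [  4.0472   2.3845 -32.6192   0.0241 -54.7279 -53.8926]
pointer px 0 angle nan to go cw deg nan dial deg nan
[ 0.4412 -0.0161  0.5686]
[ 0.4127 -0.0682  0.5803]
pointer px 0 angle nan to go cw deg nan dial deg nan
  return _methods._mean(a, axis=axis, dtype=dtype,
  ret = ret.dtype.type(ret / rcount)
```

View pics/t14z.png

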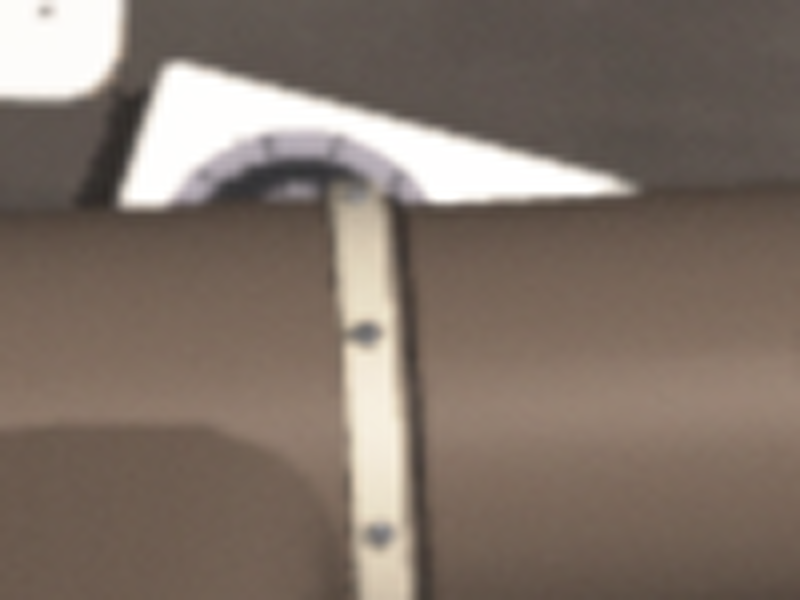

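View pics/t14.png

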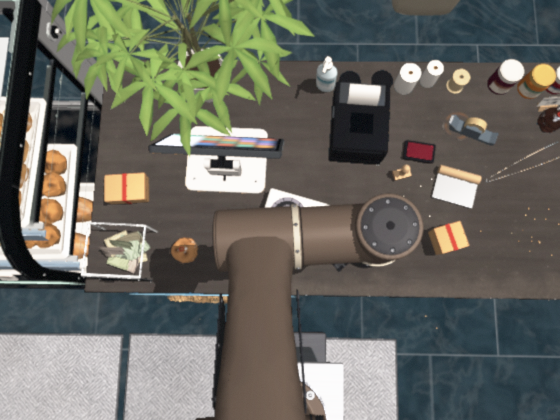

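View pics/w14.png

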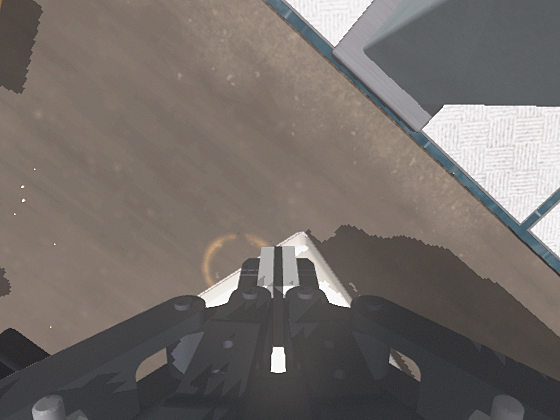

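The arm hides the timer from above, and the boxes, cookies and stamp look unmoved. I'll move so the wrist camera sees the timer for a last check.

```bash
python3 -m creep '[[0,0,-0.04,0,0],[-0.04,0,-0.07,0,0],[-0.09,0,-0.08,0,0],[-0.14,0,-0.08,0,0],[-0.19,0,-0.08,0,0],[-0.21,0,-0.08,0,0],[-0.21,0,-0.08,0,0]]'; python3 - <<'E'
from h import *
st(); s=pointer(save="pics/w15.png")
hsv=cv2.cvtColor(s["frame"],cv2.COLOR_RGB2HSV)
m=(hsv[...,0]>45)&(hsv[...,0]<85)&(hsv[...,1]>120); v,u=np.nonzero(m); print("green",len(u),world(s,u.mean(),v.mean()))
D=np.array([[world(s,a,b) for a in range(150,420,2)] for b in range(50,330,2)])
print("knob top",np.median(D[...,2][(D[...,2]>.08)&(D[...,2]<.11)&(np.hypot(D[...,0]-.5285,D[...,1]+.01)<.015)]))
E
```

```text
clock: 19.27
eef_pos: [0.5814, -0.0253, 0.2277]
ee_rot: [-179.8, 0.1, -139.7]
wrist_force: [-1.5, -0.0, -0.4]
grip_width: 0.0001
19.27 [ 0.5814 -0.0253  0.2277] [-179.834     0.1251 -139.6778] F [-1.5139 -0.0332 -0.4157] T [-0.0721  0.0985 -0.0005] w 0.0001 j [ 16.8245  11.3722 -10.8234   0.1107 -67.6235 -66.5445]
pointer px 83 angle 163.5 to go cw deg 359.3 dial deg 150.7
green 813 [ 0.49   -0.1035  0.066 ]
knob top 0.10013352108464157
```

View pics/w15.png

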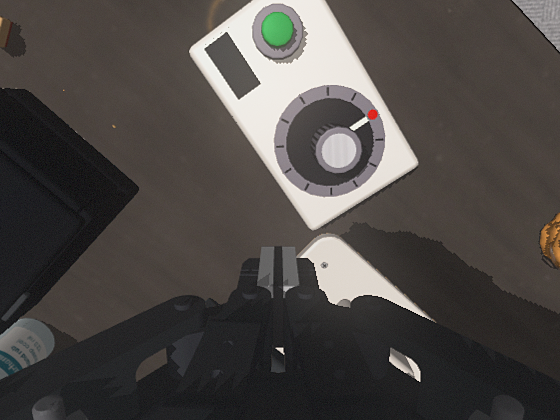

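The pointer at (360,123) points at the red dot at (372,115). The knob top is at 0.100 m, so it is up, and the key is up as well. Handing in.

```bash
python3 -c "
from bench import ctrl,sensors
ctrl.job_done(); print(sensors.read_state()['clock'])"
```

```text
the job is handed in; nothing more can be done
the job is handed in; nothing more can be done
```

The timer is set and the job is handed in, at about 19 s on the robot's clock. I pressed the knob onto its clutch with about 10 N at the wrist and turned it clockwise four clicks to the red mark. I then let it spring up, pressed the green key to its stop (the wrist read 25 N there) and let it go.

**Last checks:**
- **Dial:** the pointer measured 150.7°, against 150° for the red mark.
- **Knob:** its top is back at 0.100 m, so it is up.
- **Start key:** its top reads 0.066 m, against 0.067 m nominal and 0.0677 m before the press. I take the key to be up, but the 0.066 m is a single-pixel depth reading. The difference is within the camera's roughly 2 mm accuracy but comparable to the 1 mm allowed.
- **Bystanders:** they look unmoved in the overhead picture; I did not measure them.
- **Robot:** nothing touches it; the wrist force is near zero.

**What disagreed:** the cameras put the fingertips about 39 mm higher than the reported TCP height with `tcp_to_tips` does. My first grasp therefore closed on empty air above the knob. I used the camera heights from then on.

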